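# Snap a grease coupler onto a tilted nipple and hold it home

## Task

Pick up the blue-sleeved grease coupler from the drip tray and press it squarely onto the tilted brass grease nipple on the red die holder, past the snap of its detent balls, until its mouth is fully home on the nipple's brass flange. Then keep holding it pushed home against the valve spring, and finish like that, still gripping and pushing: do not let go or ease off. Leave the nipple's tilt and the other tooling on the bench as they are.

Things in the scene. Friction and masses are not known exactly. Their poses are not given: they have to be found in the camera images.
- coupler: Grease coupler, round, 120 mm long, 0.2 to 0.45 kg, upright, mouth down in the tray. Origin: centre of its open mouth; z runs up along it to the closed end. Steel socket, 36 mm diameter, z = 0 to 55 mm; blue sleeve to grip, 30 mm diameter, z = 55 to 112 mm (best 80 to 90). Mouth: 21 mm hole through a 7 mm thick lip; behind it a 28 mm bore to a flat ceiling at z = 37 mm. Its turn about z does not matter.
- tray: Fixed shallow steel drip tray, 120 x 120 mm, rim 12 mm high, floor 3 mm thick. Origin: centre of its underside, on the bench.
- die_holder: Fixed red cast iron die holder, 130 (x) x 160 (y) x 50 mm high; the nipple's swivel stands on its top, pivot 76 mm above the bench, 20 mm towards its -x side. Origin: centre of its underside.
- nipple_seat (a point): Centre of the upper face of the nipple's brass flange (36 mm diameter), where the coupler's mouth must come to rest. z is the nipple's axis, pointing outwards, leaning 0.3 to 0.7 rad from vertical towards the die holder's -x side; y is level. From the seat along z: brass stem 18 mm diameter to 30 mm, nose tapering to 11 mm at 36 mm, valve pin to 46 mm. The swivel is stiff and keeps its tilt.
- nipple_balls (a point): Point on the nipple's axis, 19 mm out from the seat, axes as nipple_seat, level with three sprung steel balls that stand out to 26 mm across. The coupler's lip meets them when its mouth is 24 mm from the seat; a push of some 7 to 17 N takes it past and it snaps over when its mouth is 7 mm from the seat.
- valve (a joint): Valve pin in the nipple's nose, in m pushed in: 0 = free, starts to move when the coupler's mouth is 9 mm from the seat, 0.009 = coupler fully home on the flange. Its spring pushes back with 3 N at 0 to 8.4 N at 0.009 and lifts the coupler back off the flange by several mm if it is not kept pushed.
- punch: Bystander: hardened bright steel punch segment, 26 x 90 x 60 mm high, origin centre of underside.
- v_die: Bystander: blued steel V-die block, 60 x 80 x 50 mm high, origin centre of underside.
- stop_near: Bystander: brass finger stop, L shaped, 55 x 24 x 30 mm high, origin centre of underside; the one nearer the robot.
- stop_far: Bystander: the other brass finger stop, same shape, farther from the robot.
- mallet_head: Bystander: yellow nylon mallet head with a dark steel middle, 98 mm long in x, 46 mm high, origin centre of underside.
Mind the look-alikes: they are no part of the job. What is shaped like the coupler but green is not meant.

How it is judged:
On the way, in this order (a step that is already met when the one before it is completed fails the run):
1. the coupler is lifted clear of the tray, gripped (height (world z) of coupler above 0.04 m and contact force between the fingers and coupler above 1 N), for 0.1 s.
2. the coupler has snapped over the balls and sits home and square on the flange (z of coupler in the frame of nipple_seat below 0.0035 m and distance between coupler and nipple_seat below 0.0055 m and angle between the z axis of coupler and the z axis of nipple_seat, either way round below 0.12 rad and value of joint valve above 0.005 m and contact force between the fingers and coupler above 3 N), for 0.3 s.
At the end, for the whole second after the job is handed in: The coupler is still gripped and pushed: mouth within 3.5 mm of the nipple's flange along its axis and within 5.5 mm in all, square to within 0.12 rad, valve pin pushed in more than 5 mm, coupler at rest (all of step 2 and linear speed of coupler below 0.02 m/s); the arm keeps its last pose, push and grip.
It fails at once if the nipple's swivel is twisted out of its tilt (distance of nipple_seat from where it was at the start of the episode above 0.004 m).
It fails at once if one of the other pieces of tooling is shifted by more than 20 mm (distance of any of punch, v_die, stop_near, stop_far, mallet_head from where it was at the start of the episode above 0.02 m).
It also fails if it takes over 32 s, if anything falls off the work surface, if the arm or the gripper's body presses on something with over 40 N, if the wrist force passes 120 N, or if a joint passes its speed limit or range.

## Robot

A 6-joint arm with a two-finger parallel gripper is mounted at the origin on the work surface. World frame = base frame: x ahead of the robot, y to its left, z up, the work surface at z = 0. Lengths are in m, angles in rad, forces in N, time in s.
With the tool pointing down it reaches from about 0.3 to 0.775 m from the base axis. Payload 14.6 kg.
Tool frame: the origin (TCP) lies at the very end of the fingers, on their centre line; the grasp point (between the pads) lies 19 mm behind it (bot.grip_depth is the distance from the TCP to the grasp point, in m); z points along the fingers, y is the direction in which the jaws open and shut (so a half turn about z gives the same grasp; the last joint's range is limited). The gripper opens to 85 mm and grips with 20 to 120 N. Pads are 22 mm wide; open, the fingers measure 114 mm over their backs; the gripper's body (76 mm by 85 mm) begins 54 mm behind the grasp point. The pads swing forward as they close: fully open they stand 13 mm farther back than shut.
Start: joints at [1.176, 0.3, 1.521, -0, 1.321, -0.067], TCP at [0.177, 0.521, 0.231] pointing down, gripper open.
Joint ranges: [-3.03, 3.03], [-0.79, 2.21], [0.23, 2.52], [-1.04, 4.18], [0, 3.07], [-2.55, 2.55]. Speed limits (rad/s): [2.22, 2.22, 2.57, 3.14, 3.14, 3.14].

## Interface

Orientations are given as a unit quaternion [w, x, y, z].
In Python, from cell import bot, read_camera, calibration gives the robot as it stands.
- The arm moves only by the tool move_arm, never from a script. Its argument "deltas" is a list of rows, each a list of 4 numbers: the shift along the tool's x, y, z in mm, then the turn about the tool's z in rad. In form: [[x, y, z, turn], ...]. A call has 1 to 10 rows; each row shifts and turns the commanded pose from where the row before left it, along the tool's axes as they then stand; what a row does not reach is not made up. A row lasts 1/10 s, in which the tool goes at most 50 mm and 8.59 degrees, less where a joint would pass 70% of its speed; a pose out of reach is approached as far as the arm can. A call with a gripper value outside its range is refused whole. "hand" is the closure, from -1 (fully open) to 1 (shut), set as the call begins (left out, the last holds). The fingers move at their own pace and stop on an object; the grip force is fixed at half the most. Time passes only in rows, so rows that do not move let the fingers close. It gives the time, the measured TCP pose, the force and the opening at its end, in the units of the state.
- bot.get_obs(): the state, without advancing time (a new reading comes with each control period).
- read_camera(name): name is "scene" or "top" or "wrist"; returns the picture (400x640x3 uint8, blue, green, red); there is no depth.
- calibration(name): a dict with "fx", "fy", "cx", "cy" (pixels), "xyz" and "attitude" of the camera in the world; the wrist camera has in their place "tool_from_camera" (4x4, takes a point from camera to tool coordinates, whose origin is the TCP and whose axes are the flange's). Camera axes: x right, y up, looking along -z (the intrinsics and any distortion apply to the point x, -y, -z); pixel columns grow to the right and rows downward; lengths in m; the calibration is good to about 2 mm. The wrist camera is an equidistant fisheye: a pixel r from the principal point sees the ray r / f radians off the axis. A picture is of the moment at which its call begins: read the wrist's pose just before it. calibration takes no time and is no camera call.
- bot.job_done(): hands the job in, once; it reports no verdict.
The state is a dict: "t": time; "joint_pos": joint angles; "dq": joint speeds; "tau": joint torques, N m; "tcp_pos": TCP position; "tool_rot": TCP orientation; "contact_force": force on the tool from outside, world axes, zero at the start; "wrist_torque": the same for the moment, N m; "finger_gap": finger opening in m.
Only numpy, scipy, OpenCV 4.12 (cv2) and the standard library are available. Lean on these libraries where they do the work, as an engineer would, in place of code of your own. Each camera call takes 0.05 s, during which the arm holds its last target.

## Working session

There is one attempt and no reset: what is moved stays moved. The work goes in short steps, Python scripts to look and compute and a tool call to move; the robot and the scene stay as the last step left them, time stands still between calls to the robot, and variables do not carry over. Pictures are saved under pics/ and viewed, and the job is handed in when it is done.

Besides the shell and the picture viewer there is one more tool, called after "Emit:" as a command line: name --pt "numbers of a row" for each row, then --argument value for the rest. move_arm: Moves the arm, as the interface text tells. Its arguments: {"type":"object","properties":{"deltas":{"type":"array","items":{"type":"array","items":{"type":"number"}}},"hand":{"type":"number"}},"required":["deltas"]}

```bash
mkdir -p pics; ls
python3 - <<'E'
from cell import bot, read_camera, calibration
import cv2
for n in ("scene","top","wrist"):
    if n=="wrist": print(bot.get_obs())
    cv2.imwrite(f"pics/{n}0.png",read_camera(n)); print(n,calibration(n))
print(bot.grip_depth)
E
```

```text
pics
scene {'fx': 515.521789943901, 'fy': 515.521789943901, 'cx': 315.12309156086906, 'cy': 205.70809532577258, 'xyz': array([ 1.30651509, -0.28610076,  1.19660727]), 'attitude': array([0.78800208, 0.26181236, 0.17170223, 0.53011825])}
top {'fx': 376.611681957668, 'fy': 376.611681957668, 'cx': 317.9470965575817, 'cy': 206.23410611798639, 'xyz': array([ 0.48285724, -0.00269509,  1.02211259]), 'attitude': array([ 0.71158895,  0.04973831, -0.03210717, -0.70009742])}
{'t': 0.1, 'joint_pos': array([ 1.17637132e+00,  3.00433521e-01,  1.52153033e+00, -3.99002549e-05,
        1.32070162e+00, -6.66228955e-02]), 'dq': array([ 8.99737901e-04, -1.84352286e-03, -3.09548391e-03, -1.04251875e-04,
       -7.41171129e-05, -2.75985605e-03]), 'tau': array([ 2.04237120e-03, -5.44375098e+01, -3.62365186e+01, -6.47514503e-05,
        3.00275919e-03,  5.55431643e-05]), 'tcp_pos': array([0.17702064, 0.5205071 , 0.2307634 ]), 'tool_rot': array([-1.03747509e-04,  1.63163306e-01,  9.86598929e-01, -5.26636197e-04]), 'contact_force': array([-0.71904767, -0.67461988, -0.05172446]), 'wrist_torque': array([ 0.05171993, -0.05463028, -0.0281992 ]), 'finger_gap': 0.0852071940946908}
wrist {'fx': 309.70691628693146, 'fy': 309.70691628693146, 'cx': 318.8657959267869, 'cy': 196.25387594435793, 'tool_from_camera': array([[-2.86352155e-04,  9.46560298e-01,  3.22526775e-01,
         8.24679273e-02],
       [ 9.99999775e-01,  7.51776494e-05,  6.67206349e-04,
         3.43695557e-04],
       [ 6.07304236e-04,  3.22526894e-01, -9.46560106e-01,
        -1.41738951e-01],
       [ 0.00000000e+00,  0.00000000e+00,  0.00000000e+00,
         1.00000000e+00]])}
0.0187
```

View pics/scene0.png

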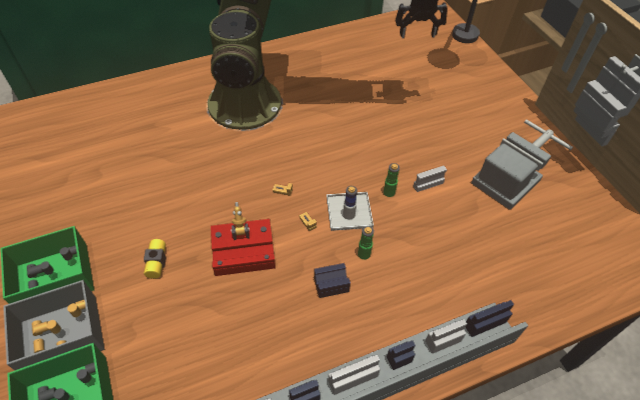

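View pics/top0.png

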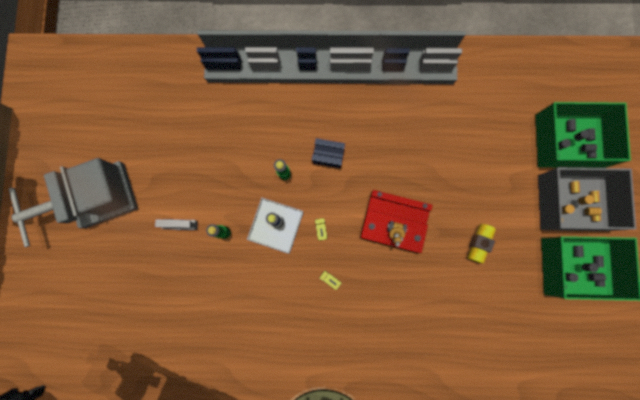

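View pics/wrist0.png

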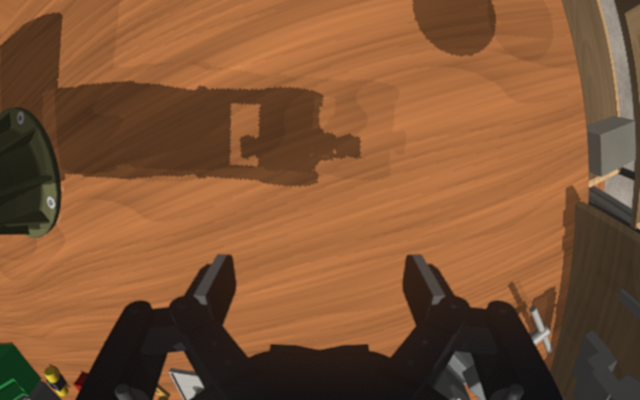

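Run:
```python
import cv2
t=cv2.imread("pics/top0.png"); s=cv2.imread("pics/scene0.png")
cv2.imwrite("pics/a.png",cv2.resize(t[140:290,230:450],None,fx=3.6,fy=3.6,interpolation=cv2.INTER_CUBIC))
cv2.imwrite("pics/b.png",cv2.resize(s[160:300,200:420],None,fx=3.6,fy=3.6,interpolation=cv2.INTER_CUBIC))
```

```text
(no output)
```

View pics/a.png

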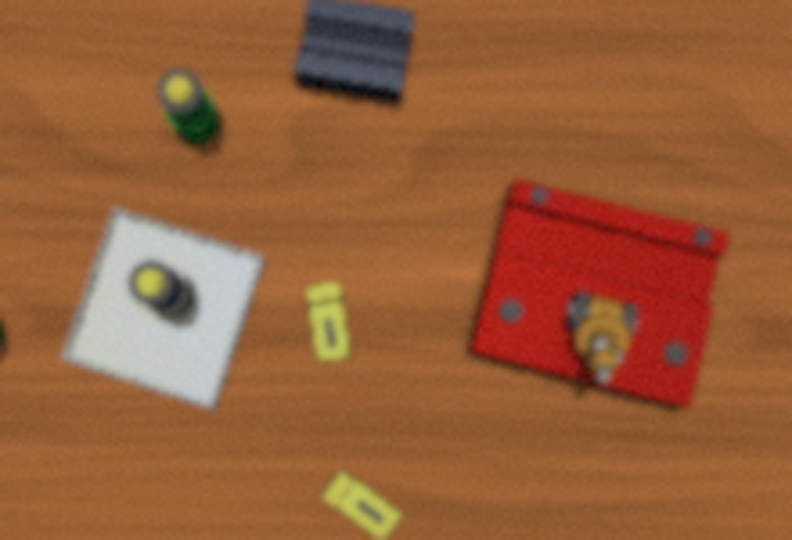

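View pics/b.png

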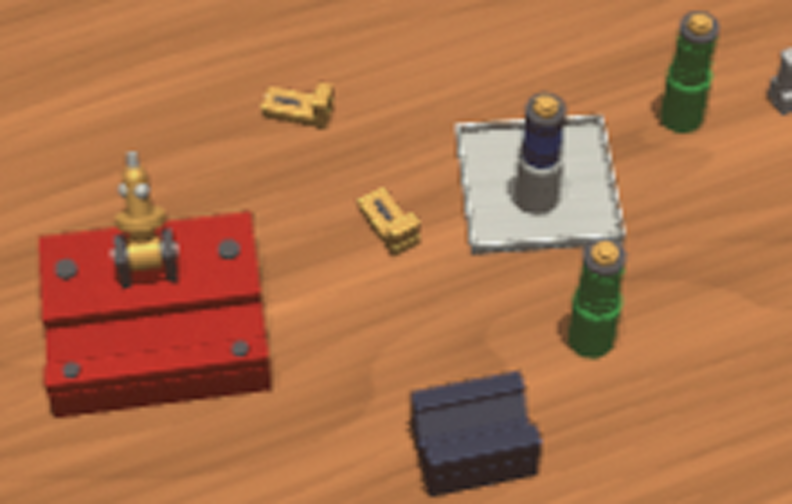

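```bash
cat > h.py <<'E'
import numpy as np
from scipy.spatial.transform import Rotation as R
from cell import calibration
def quat(q): return R.from_quat(q,scalar_first=True)
def ray(n,u,v,obs=None):
    c=calibration(n)
    x=(u-c['cx'])/c['fx']; y=(v-c['cy'])/c['fy']
    if n=='wrist':
        r=np.hypot(x,y); d=np.array([np.sin(r)*x/r,-np.sin(r)*y/r,-np.cos(r)])
        T=c['tool_from_camera']; Rt=quat(obs['tool_rot'])
        return obs['tcp_pos']+Rt.apply(T[:3,3]), Rt.apply(T[:3,:3]@d)
    d=np.array([x,-y,-1]); d/=np.linalg.norm(d)
    return np.array(c['xyz']),quat(c['attitude']).apply(d)
def onz(n,u,v,z,obs=None):
    o,d=ray(n,u,v,obs); return o+d*(z-o[2])/d[2]
def tri(*rays):
    A=np.zeros((3,3));b=np.zeros(3)
    for o,d in rays:
        P=np.eye(3)-np.outer(d,d);A+=P;b+=P@o
    p=np.linalg.solve(A,b)
    return p,[np.linalg.norm((np.eye(3)-np.outer(d,d))@(p-o)) for o,d in rays]
def project(n,p,obs=None):
    c=calibration(n)
    if n=='wrist':
        T=c['tool_from_camera']; q=quat(obs['tool_rot']).inv().apply(np.asarray(p)-obs['tcp_pos']); q=T[:3,:3].T@(q-T[:3,3])
        x,y,z=q[0],-q[1],-q[2]; r=np.hypot(x,y); th=np.arctan2(r,z)
        return c['cx']+c['fx']*th*x/r, c['cy']+c['fy']*th*y/r
    q=quat(c['attitude']).inv().apply(np.asarray(p)-c['xyz'])
    return c['cx']-c['fx']*q[0]/q[2], c['cy']+c['fy']*q[1]/q[2]
E
python3 - <<'E'
from h import *
np.set_printoptions(precision=4,suppress=True)
A=lambda x,y:('top',230+(x+.5)/3.6-.5,140+(y+.5)/3.6-.5)
B=lambda x,y:('scene',200+(x+.5)/3.6-.5,160+(y+.5)/3.6-.5)
print("cap",tri(ray(*A(150,283)),ray(*B(545,104))), onz(*A(150,283),.123),onz(*B(545,104),.123))
tr=[onz(*A(*p),.012) for p in [(115,207),(263,258),(213,407),(63,357)]]
print("tray",np.array(tr),np.mean(tr,0),[np.linalg.norm(tr[i]-tr[i-1]) for i in range(4)])
d=[onz(*A(*p),.05) for p in [(513,182),(728,235),(688,407),(472,352)]]
print("die",np.array(d),np.mean(d,0),[np.linalg.norm(d[i]-d[i-1]) for i in range(4)])
d=[onz(*B(*p),.05) for p in [(40,236),(252,213)]]; print(np.array(d))
print("pin",tri(ray(*A(602,377)),ray(*B(132,156))))
print("flange/ball?",tri(ray(*A(602,346)),ray(*B(133,189))),tri(ray(*A(601,325)),ray(*B(141,218))))
E
```

```text
cap (array([0.5567, 0.1324, 0.1216]), [np.float64(5.225457050905574e-05), np.float64(5.225457050909589e-05)]) [0.5566 0.1323 0.123 ] [0.5576 0.1318 0.123 ]
tray [[0.6228 0.1773 0.012 ]
 [0.5858 0.0645 0.012 ]
 [0.4743 0.0991 0.012 ]
 [0.5093 0.2123 0.012 ]] [0.548  0.1383 0.012 ] [np.float64(0.11877875434987499), np.float64(0.11867117298155762), np.float64(0.11677093785466797), np.float64(0.1184250226430777)]
die [[ 0.6399 -0.1178  0.05  ]
 [ 0.6036 -0.2715  0.05  ]
 [ 0.4806 -0.2413  0.05  ]
 [ 0.5168 -0.0888  0.05  ]] [ 0.5602 -0.1798  0.05  ] [np.float64(0.12646422395178764), np.float64(0.15795246037991942), np.float64(0.12662813337363832), np.float64(0.15678877401346547)]
[[ 0.48   -0.242   0.05  ]
 [ 0.5194 -0.0885  0.05  ]]
pin (array([ 0.499 , -0.1657,  0.135 ]), [np.float64(0.0003795381690307921), np.float64(0.000379538169030752)])
flange/ball? (array([ 0.5188, -0.1702,  0.1223]), [np.float64(0.0025864325385612777), np.float64(0.002586432538561391)]) (array([ 0.5338, -0.1717,  0.107 ]), [np.float64(0.0017224415358121023), np.float64(0.001722441535812042)])
```

Emit:
move_arm --pt "-40 -20 0 -0.028" --pt "-40 -20 0 0" --pt "-40 -20 0 0" --pt "-40 -20 0 0" --pt "-40 -20 0 0" --pt "-40 -20 0 0" --pt "-40 -20 0 0" --pt "-40 -20 0 0" --pt "-40 -20 0 0" --pt "-40 -20 0 0"

```text
t: 1.15
tcp_pos: [0.5003, 0.209, 0.2312]
tool_rot: [-0.0, 0.149, 0.989, -0.0]
contact_force: [0.3, 0.5, -0.0]
finger_gap: 0.0851
```

```bash
cat >> h.py <<'E'
def to(target):
    from cell import bot
    o=bot.get_obs(); return 1000*quat(o['tool_rot']).inv().apply(np.asarray(target)-o['tcp_pos']),o
E
python3 - <<'E'
from h import *
from cell import *
import cv2
d,o=to([.5568,.132,.2312]); print(d, quat(o['tool_rot']).as_matrix())
cv2.imwrite("pics/w1.png",read_camera("wrist"))
print(project('wrist',[.5568,.132,.123],o),bot.get_obs()['tcp_pos'])
E
```

```text
[-7.66930668e+01 -5.69306897e+01 -3.13157105e-03] [[-9.55377420e-01  2.95387815e-01 -1.52559655e-04]
 [ 2.95387818e-01  9.55377432e-01  9.88820385e-07]
 [ 1.46044137e-04 -4.41195671e-05 -9.99999988e-01]]
(np.float64(259.40161038496865), np.float64(269.27188210778695)) [0.503794   0.20508548 0.23084133]
```

View pics/w1.png

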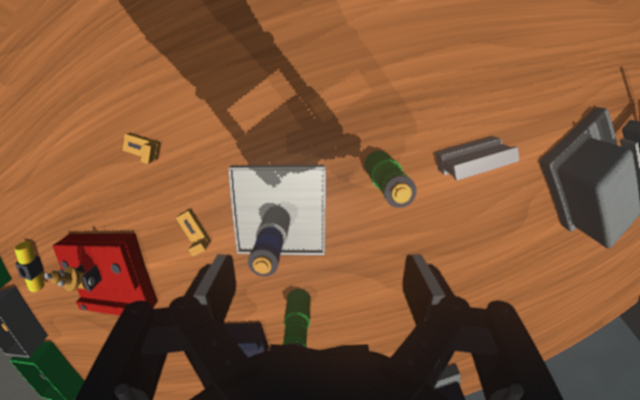

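Emit:
move_arm --pt "-36 -27 0 0" --pt "-36 -27 0 0" --pt "0 0 30 0" --pt "0 0 30 0" --pt "0 0 0 0"

```text
t: 1.7
tcp_pos: [0.5505, 0.1372, 0.1674]
tool_rot: [-0.003, 0.15, 0.989, -0.001]
contact_force: [0.6, 0.0, 0.3]
finger_gap: 0.0852
```

Run:
```python
from h import *
from cell import *
import cv2
for z in (.0695,): print(to([.5568,.132,z])[0])
o=bot.get_obs()
cv2.imwrite("pics/w2.png",read_camera("wrist"))
print(o['tcp_pos'],o['dq'],project('wrist',[.5568,.132,.123],o))
```

```text
[-8.18825967 -2.74652964 97.84852345]
[0.55047213 0.13717173 0.16738838] [ 0.01112832 -0.05370069 -0.07335898 -0.00078191  0.07268739  0.00021263] (np.float64(314.1989273757899), np.float64(234.4789527878205))
```

View pics/w2.png

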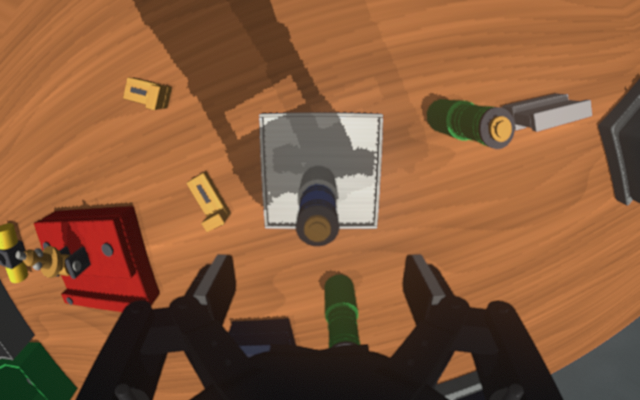

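Run:
```python
from h import *
from cell import *
o={'tcp_pos':np.array([0.55047213,0.13717173,0.16738838]),'tool_rot':bot.get_obs()['tool_rot']}
print(onz('wrist',318,230,.123,o)); p=to([.5568,.132,.0695]);print(p[0],p[1]['tcp_pos'])
```

```text
[0.55456503 0.1354293  0.123     ]
[ -7.09677525  -3.63843367 100.6404319 ] [0.55143566 0.13763393 0.17015576]
```

Emit:
move_arm --pt "-3 -1.5 10 0" --pt "-3 -1 20 0" --pt "0 0 25 0" --pt "0 0 25 0" --pt "0 0 20 0" --pt "0 0 0 0" --pt "0 0 0 0"

```text
t: 2.45
tcp_pos: [0.5578, 0.1338, 0.0726]
tool_rot: [0.001, 0.149, 0.989, 0.0]
contact_force: [-0.2, -0.7, 0.5]
finger_gap: 0.0857
```

Emit:
move_arm --pt "0 0 0 0" --pt "0 0 0 0" --pt "0 0 0 0" --pt "0 0 0 0" --pt "0 0 0 0" --pt "0 0 0 0" --hand 1

```text
t: 3.05
tcp_pos: [0.5574, 0.1336, 0.072]
tool_rot: [0.0, 0.149, 0.989, 0.0]
contact_force: [-2.3, -1.5, 5.9]
finger_gap: 0.0288
```

Run:
```python
from h import *
from cell import *
import cv2
o=bot.get_obs(); print(o['tcp_pos'],o['finger_gap'],o['contact_force'],o['wrist_torque'],o['tool_rot'])
s=read_camera("scene")
cv2.imwrite("pics/s3.png",cv2.resize(s[130:290,260:480],None,fx=3.6,fy=3.6,interpolation=cv2.INTER_CUBIC))
```

```text
[0.557416   0.13357928 0.07198804] 0.028756945457864225 [-2.30866872 -1.47085872  5.91595119] [-0.13010667  0.29054926  0.01124133] [4.40408819e-04 1.49349678e-01 9.88784340e-01 9.63643541e-05]
```

View pics/s3.png

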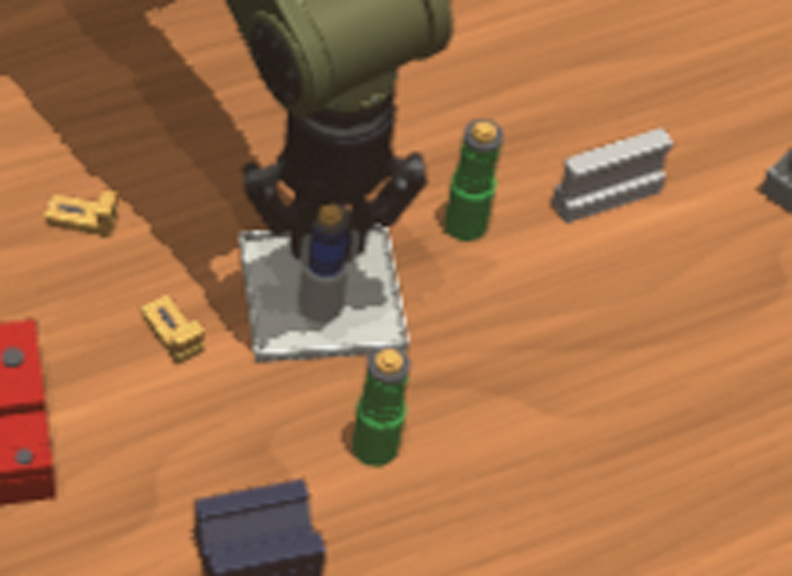

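Emit:
move_arm --pt "0 0 -1.5 0" --pt "8 0 0 0" --pt "10 0 0 0" --pt "10 0 0 0" --pt "10 0 0 0" --pt "6 0 0 0" --pt "0 0 0 0"

```text
t: 3.8
tcp_pos: [0.5144, 0.1469, 0.0729]
tool_rot: [-0.0, 0.149, 0.989, -0.0]
contact_force: [0.3, 0.1, -2.5]
finger_gap: 0.0289
```

Emit:
move_arm --pt "3 0 0 0" --pt "3 0 0 0" --pt "0 0 0 0"

```text
t: 4.1
tcp_pos: [0.5093, 0.1484, 0.0728]
tool_rot: [0.0, 0.149, 0.989, -0.0]
contact_force: [-0.0, -0.6, -2.8]
finger_gap: 0.0286
```

Emit:
move_arm --pt "3 0 0 0" --pt "3 0 0 0" --pt "0 0 0 0"

```text
t: 4.4
tcp_pos: [0.5047, 0.15, 0.0735]
tool_rot: [0.002, 0.149, 0.989, 0.0]
contact_force: [5.2, -2.4, -0.6]
finger_gap: 0.0286
```

Emit:
move_arm --pt "3 0 -0.6 0" --pt "4 0 -0.7 0" --pt "4 0 -0.5 0" --pt "4 0 -0.2 0" --pt "0 0 0 0"

```text
t: 4.9
tcp_pos: [0.4899, 0.1545, 0.0752]
tool_rot: [0.001, 0.149, 0.989, 0.0]
contact_force: [4.7, -2.0, -3.6]
finger_gap: 0.0284
```

Run:
```python
from h import *
from cell import *
import cv2
o=bot.get_obs(); print(o['tcp_pos'],o['finger_gap'],o['contact_force'],o['wrist_torque'],o['tool_rot'])
s=read_camera("scene")
cv2.imwrite("pics/s4.png",cv2.resize(s[130:290,260:480],None,fx=3.6,fy=3.6,interpolation=cv2.INTER_CUBIC))
```

```text
[0.48992326 0.15450224 0.07522327] 0.028430524775877587 [ 4.70891181 -1.96945916 -3.64439842] [-0.4569095  -1.09825897 -0.02161135] [1.18735683e-03 1.49273349e-01 9.88795240e-01 1.73189554e-04]
```

View pics/s4.png

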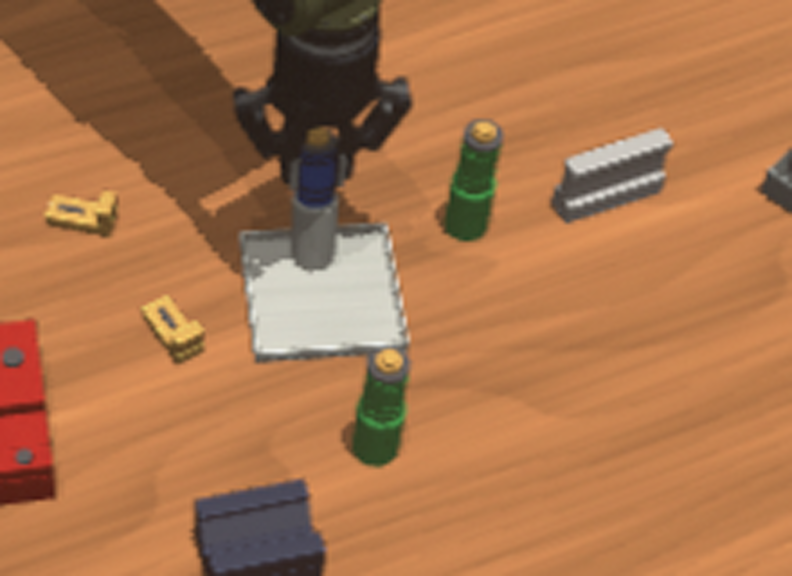

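Emit:
move_arm --pt "4 0 0 0" --pt "4 0 0.2 0" --pt "4 0 0.4 0" --pt "4.5 0 0.7 0" --pt "4.5 0 1.0 0" --pt "4.5 0 1.3 0" --pt "4.5 0 1.5 0" --pt "4.5 0 1.7 0" --pt "0 0 0 0"

```text
t: 5.85
tcp_pos: [0.4571, 0.1648, 0.0687]
tool_rot: [0.001, 0.149, 0.989, 0.0]
contact_force: [4.1, -1.0, 2.3]
finger_gap: 0.0287
```

Run:
```python
from h import *
from cell import *
import cv2
o=bot.get_obs(); print(o['tcp_pos'],o['finger_gap'],o['contact_force'],o['wrist_torque'],o['tool_rot'])
s=read_camera("scene")
cv2.imwrite("pics/s5.png",cv2.resize(s[130:290,260:480],None,fx=3.6,fy=3.6,interpolation=cv2.INTER_CUBIC))
```

```text
[0.45710079 0.1648448  0.06866102] 0.028699859311027018 [ 4.13025295 -0.9533918   2.27698421] [-0.39383784 -1.07664348 -0.01969759] [1.25902229e-03 1.49280435e-01 9.88794029e-01 3.66945066e-04]
```

View pics/s5.png

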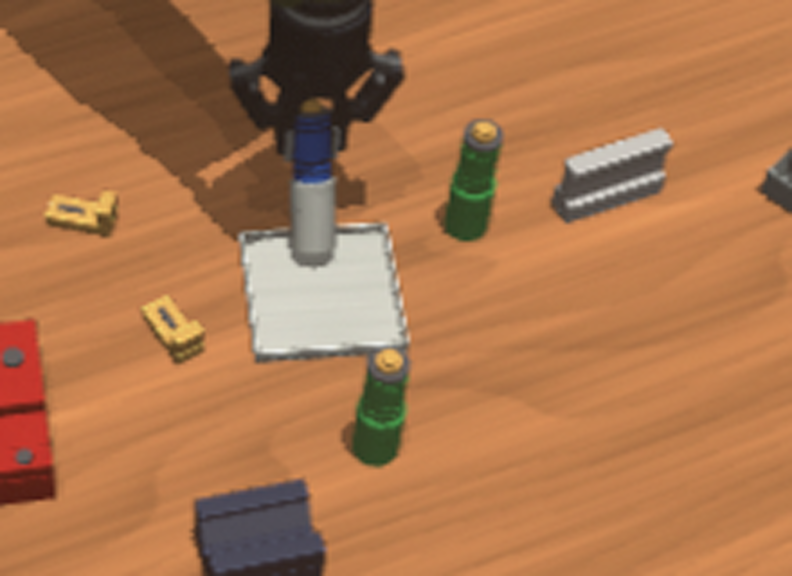

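Emit:
move_arm --pt "0 0 -15 0" --pt "0 0 -30 0" --pt "0 0 -30 0" --pt "0 0 -30 0" --pt "0 0 -20 0" --pt "0 0 0 0" --pt "0 0 0 0"

```text
t: 6.6
tcp_pos: [0.4558, 0.1646, 0.1919]
tool_rot: [-0.001, 0.149, 0.989, -0.0]
contact_force: [-0.5, 0.7, -3.8]
finger_gap: 0.0285
```

Run:
```python
from h import *
from cell import *
import cv2
o=bot.get_obs(); print(o['tcp_pos'],o['finger_gap'],o['contact_force'],o['wrist_torque'],o['tool_rot'])
s=read_camera("scene");t=read_camera("top");w=read_camera("wrist")
cv2.imwrite("pics/s6f.png",s);cv2.imwrite("pics/t6f.png",t);cv2.imwrite("pics/w6.png",w)
cv2.imwrite("pics/s6.png",cv2.resize(s[80:220,280:460],None,fx=4,fy=4,interpolation=cv2.INTER_CUBIC))
cv2.imwrite("pics/t6.png",cv2.resize(t[180:300,200:340],None,fx=5,fy=5,interpolation=cv2.INTER_CUBIC))
print(bot.get_obs()['tcp_pos'])
```

```text
[0.45584722 0.16463782 0.19193862] 0.028479337748318366 [-0.48862864  0.7361275  -3.7630391 ] [ 0.00288828  0.03741899 -0.03621254] [-7.55884690e-04  1.49347876e-01  9.88784399e-01 -2.28420433e-04]
[0.45575094 0.16458213 0.19145837]
```

View pics/s6.png

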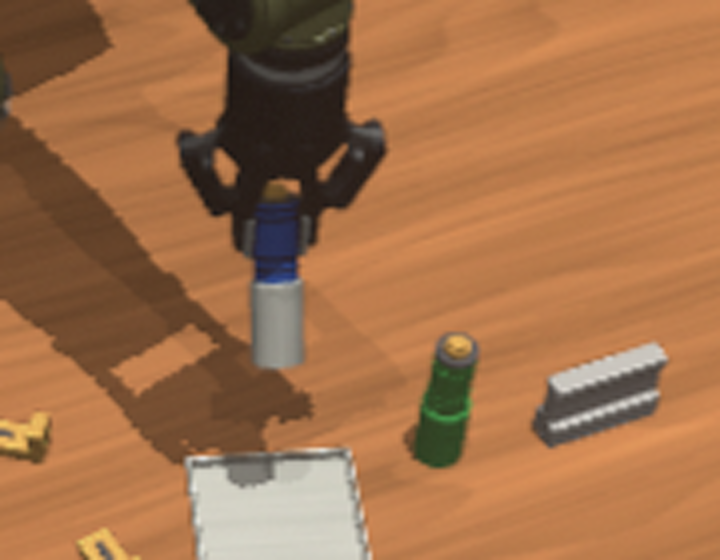

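View pics/t6.png

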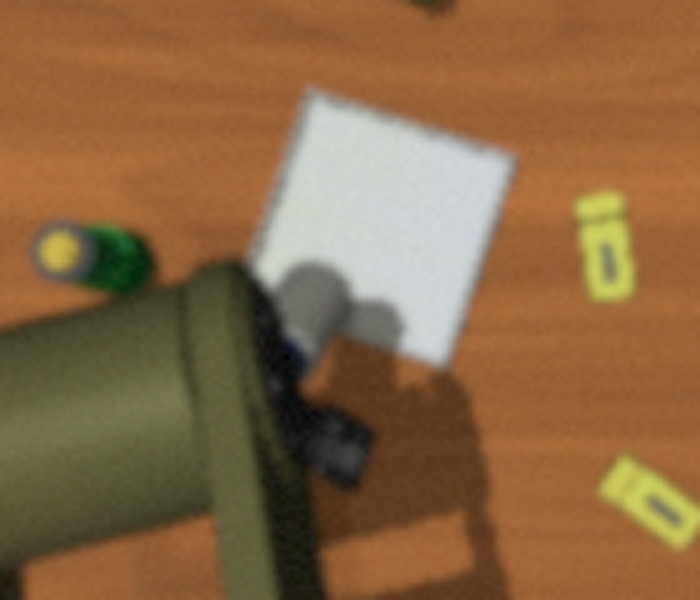

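View pics/w6.png

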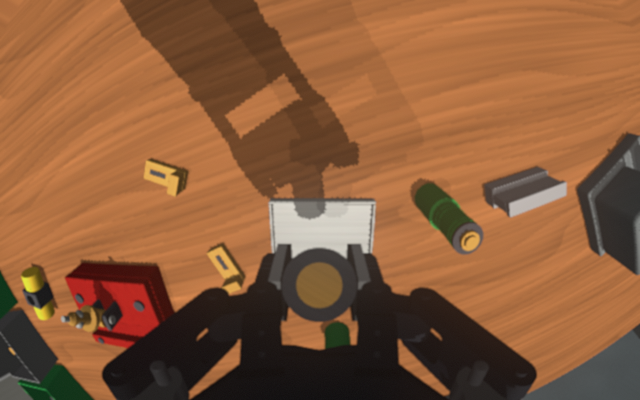

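Run:
```python
from h import *
from cell import *
o=bot.get_obs()
o={'tcp_pos':np.array([0.4557,.1646,.1915]),'tool_rot':o['tool_rot']}
Rt=quat(o['tool_rot'])
f=lambda p,n: (np.array(project(n,p,o))-([280,80] if n=='scene' else [200,180]))*(4 if n=='scene' else 5)
for th in (.5,.55,.6,.65,.7):
    a=Rt.apply([np.sin(th),0,-np.cos(th)]); G=o['tcp_pos']+Rt.apply([0,0,-.0187])
    P=lambda s:G+a*(s-.088)
    print(th,'mouth',f(P(0),'scene'),'step',f(P(.055),'scene'),'top cap wrist',np.round(project('wrist',P(.12),o),1),'topcam mouth',f(P(0),'top'))
# pair: mouth/step rays at height-free: triangulate cap ray from wrist w/ mouth
```

```text
0.5 mouth [274.23800825 350.19612033] step [273.62317063 273.08611002] top cap wrist [318.2 285.1] topcam mouth [307.43919987 317.10869876]
0.55 mouth [275.14986482 352.33778977] step [273.96961253 273.81685441] top cap wrist [318.2 280.9] topcam mouth [309.2784543  309.29562401]
0.6 mouth [276.0623793  354.18170397] step [274.31502386 274.42954813] top cap wrist [318.2 276.6] topcam mouth [310.9765311  301.67287117]
0.65 mouth [276.9734204  355.72090559] step [274.65855844 274.92229957] top cap wrist [318.2 272.3] topcam mouth [312.52934736 294.25577512]
0.7 mouth [277.88082092 356.94899881] step [274.99936878 275.29349156] top cap wrist [318.2 268.1] topcam mouth [313.93293601 287.05965884]
```

Emit:
move_arm --pt "0 0 -20 -0.066" --pt "-3 -20 -20 0" --pt "-7 -42 0 0" --pt "-7 -42 0 0" --pt "-7 -42 0 0" --pt "-7 -42 0 0" --pt "-7 -42 0 0" --pt "-7 -41 0 0" --pt "-6 -30 0 0" --pt "0 0 0 0"

```text
t: 7.75
tcp_pos: [0.4356, -0.1426, 0.2318]
tool_rot: [-0.001, 0.118, 0.993, 0.0]
contact_force: [-0.1, -0.1, -3.0]
finger_gap: 0.0287
```

Run:
```python
from h import *
from cell import *
import cv2
o=bot.get_obs(); print(o['tcp_pos'],o['finger_gap'],o['contact_force'],o['tool_rot'])
s=read_camera("scene");t=read_camera("top")
o=bot.get_obs(); w=read_camera("wrist")
print(o['tcp_pos'],o['tool_rot'],bot.get_obs()['tcp_pos'])
cv2.imwrite("pics/s7f.png",s);cv2.imwrite("pics/t7f.png",t);cv2.imwrite("pics/w7.png",w)
cv2.imwrite("pics/s7.png",cv2.resize(s[130:290,160:340],None,fx=3.75,fy=3.75,interpolation=cv2.INTER_CUBIC))
cv2.imwrite("pics/t7.png",cv2.resize(t[180:300,340:460],None,fx=5,fy=5,interpolation=cv2.INTER_CUBIC))
```

```text
[ 0.43559579 -0.14263413  0.23183212] 0.0286756925740854 [-0.11045603 -0.06285178 -3.00122871] [-9.63345414e-04  1.18385405e-01  9.92967253e-01  4.28923109e-05]
[ 0.43587178 -0.14007339  0.23204067] [-8.83011312e-04  1.17358286e-01  9.93089185e-01  3.51518260e-04] [ 0.43602532 -0.13948662  0.23226105]
```

View pics/s7.png

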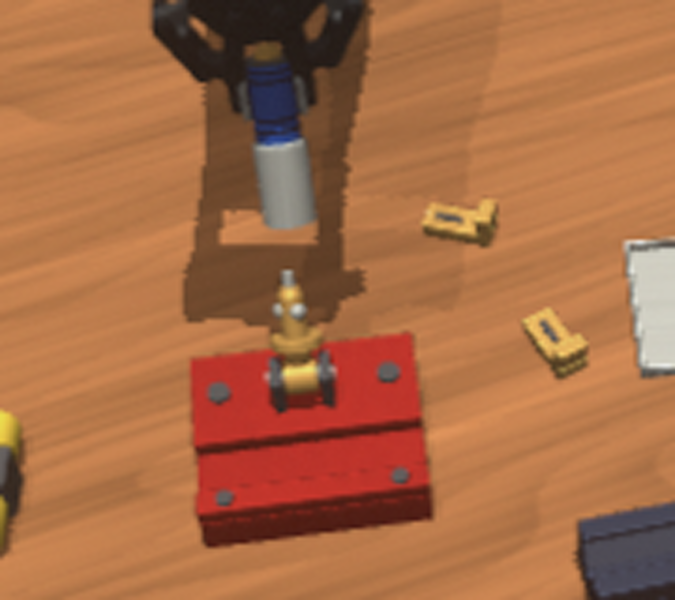

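View pics/t7.png

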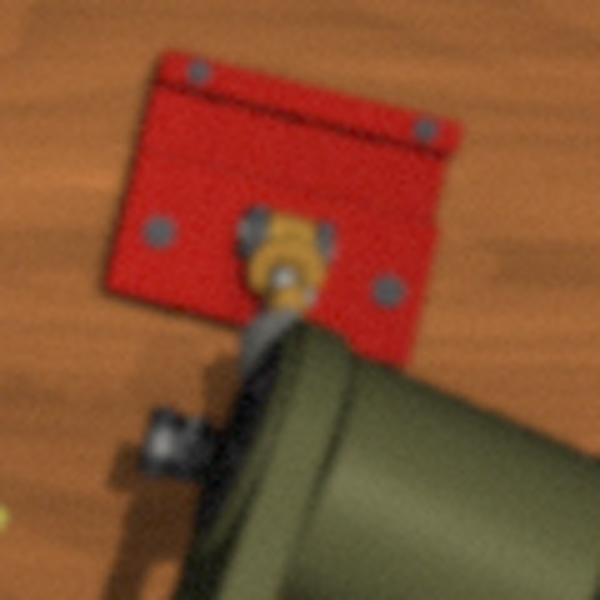

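View pics/w7.png

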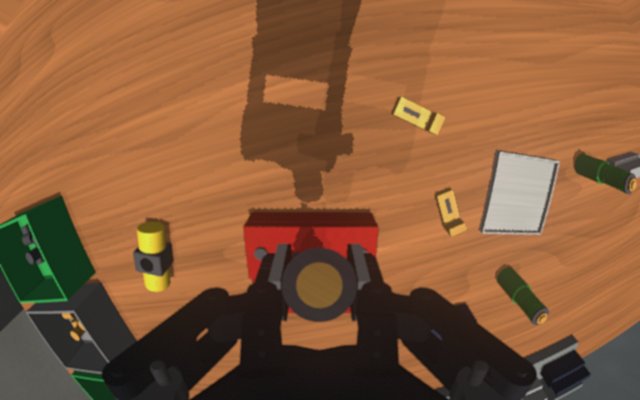

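Run:
```python
from h import *
from cell import *
np.set_printoptions(precision=4,suppress=True)
fs=lambda p:np.round((np.array(project('scene',p))-[160,130]+.5)*3.75-.5,1)
ft=lambda p:np.round((np.array(project('top',p))-[340,180]+.5)*5-.5,1)
xp=np.array([.973,-.231,0]);yp=np.array([.231,.973,0])
piv=np.array([.541,-.1752,.076])
print('piv',fs(piv),ft(piv))
for th in (.57,.63,.69):
    n=-xp*np.sin(th)+np.array([0,0,np.cos(th)])
    print(th)
    for L in (.073,.073-.01,.073-.027,.027,.022):
        print(L,fs(piv+n*L),ft(piv+n*L))
    print('flange edge pts',[fs(piv+n*.027+s*.018*yp) for s in (1,-1)],[ft(piv+n*.027+s*.018*yp) for s in (1,-1)])
# triangulate mouth from scene s7 and top?
S=lambda x,y:('scene',160+(x+.5)/3.75-.5,130+(y+.5)/3.75-.5)
o=bot.get_obs();Rt=quat(o['tool_rot']);
for th in (.55,.6,.65):
    a=Rt.apply([np.sin(th),0,-np.cos(th)]); G=o['tcp_pos']+Rt.apply([-.003,0,-.0187])
    print(th,[fs(G+a*(s-.088)) for s in (0,.055,.112)])
print(o['tcp_pos'],Rt.as_matrix())
```

```text
piv [302.6 374.7] [283.9 241.8]
0.57
0.073 [288.7 277.1] [288.9 316.1]
0.063 [290.6 290.7] [288.2 305.2]
0.046 [293.9 313.7] [287.  287.3]
0.027 [297.5 339.1] [285.7 268. ]
0.022 [298.5 345.7] [285.3 263. ]
flange edge pts [array([323.6, 335.9]), array([271.4, 342.3])] [array([249.5, 258.9]), array([321.9, 277.2])]
0.63
0.073 [288.8 275.1] [286.2 323.7]
0.063 [290.7 288.9] [285.8 311.8]
0.046 [293.9 312.3] [285.3 292.1]
0.027 [297.5 338.3] [284.7 270.8]
0.022 [298.5 345. ] [284.5 265.3]
flange edge pts [array([323.6, 335.1]), array([271.4, 341.5])] [array([248.6, 261.6]), array([320.9, 279.9])]
0.69
0.073 [288.9 273.4] [283.4 331. ]
0.063 [290.8 287.5] [283.5 318. ]
0.046 [294.  311.2] [283.6 296.6]
0.027 [297.6 337.6] [283.7 273.4]
0.022 [298.5 344.5] [283.8 267.4]
flange edge pts [array([323.6, 334.4]), array([271.5, 340.8])] [array([247.7, 264.3]), array([319.9, 282.5])]
0.55 [array([295.5, 215.2]), array([284.7, 137.6]), array([273. ,  54.4])]
0.6 [array([295.5, 217.2]), array([284.6, 138.3]), array([273.,  54.])]
0.65 [array([295.4, 219. ]), array([284.6, 138.8]), array([273.1,  53.7])]
[ 0.436  -0.1395  0.2323] [[-0.9727  0.2319 -0.0013]
 [ 0.2319  0.9727  0.0007]
 [ 0.0014  0.0004 -1.    ]]
```

Run:
```python
from h import *
from cell import *
from scipy.optimize import least_squares
np.set_printoptions(precision=4,suppress=True)
h=np.sin(np.arctan2(.1493,.9888)); 
Rt=quat([0,.14935,.98878,0]); tcp=np.array([.4557,.1646,.1915]); o={'tcp_pos':tcp,'tool_rot':[0,.14935,.98878,0]}
S=lambda x,y:np.array([280+(x+.5)/4-.5,80+(y+.5)/4-.5])
T=lambda x,y:np.array([200+(x+.5)/5-.5,180+(y+.5)/5-.5])
def P(v,s):
    dx,dy,ds,th=v
    a=Rt.apply([np.sin(th),0,-np.cos(th)]); return tcp+Rt.apply([dx*1e-3,dy*1e-3,-.0187])+a*(s-.088-ds*1e-3)
def f(v):
    return np.r_[np.array(project('scene',P(v,0)))-S(279,362),np.array(project('scene',P(v,.055)))-S(277,282),
      (np.array(project('wrist',P(v,.12),o))-[319,285])/3, (np.array(project('top',P(v,0)))-T(314,296))*.5, np.array(v)*[.2,.2,.2,0]]
r=least_squares(f,[0,0,0,.6]); print(r.x,r.fun)
m=1000*Rt.inv().apply(P(r.x,0)-tcp); print('mouth in tool',m, 1000*Rt.inv().apply(P([-3,0,0,.6],0)-tcp))
```

```text
[-3.2941  0.3196  1.691   0.5872] [-0.093  -0.1622 -0.0215 -0.0372  0.0613 -0.0958  0.1257  0.0569 -0.6588
  0.0639  0.3382  0.    ]
mouth in tool [-52.9889   0.3196  55.9652] [-52.6885  -0.      53.9295]
```

Emit:
move_arm --pt "-3 -5 5 0" --pt "-3 -5 10 0" --pt "0 0 10 0" --pt "0 0 5 0" --pt "0 0 0 0" --pt "0 0 0 0" --pt "0 0 0 0"

```text
t: 8.6
tcp_pos: [0.4399, -0.151, 0.2034]
tool_rot: [0.0, 0.117, 0.993, -0.0]
contact_force: [0.2, 0.9, -2.1]
finger_gap: 0.0288
```

```bash
cat > look.py <<'E'
from h import *
from cell import *
import cv2,sys
k=sys.argv[1]
o=bot.get_obs(); print(o['t'],o['tcp_pos'],o['finger_gap'],o['contact_force'],o['wrist_torque'],o['tool_rot'])
s=read_camera("scene");t=read_camera("top")
a=cv2.resize(s[150:270,190:290],None,fx=4,fy=4,interpolation=cv2.INTER_CUBIC)
b=cv2.resize(t[190:290,350:440],None,fx=4.4,fy=4.8,interpolation=cv2.INTER_CUBIC)
cv2.imwrite(f"pics/l{k}.png",np.hstack([a,cv2.resize(b,(396,480))]))
print(to([.5255,-.1715,.0978])[0]-[-53,.3,56])
E
python3 look.py 1
```

```text
8.6 [ 0.43988221 -0.15099681  0.20336434] 0.028759182746877835 [ 0.24302336  0.91660514 -2.08051314] [ 0.00568672  0.04001665 -0.00664861] [ 3.31597295e-04  1.16591448e-01  9.93179900e-01 -9.97085948e-05]
[-34.97534724  -0.38012205  49.58248307]
```

View pics/l1.png

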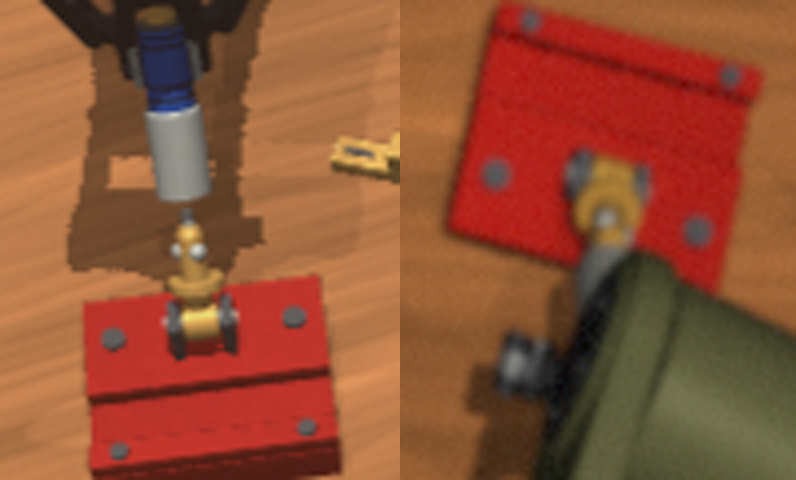

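Emit:
move_arm --pt "-2.4 0 3.2 0" --pt "-2.4 0 3.2 0" --pt "-2.4 0 3.2 0" --pt "-2.4 0 3.2 0" --pt "-2.4 0 3.2 0" --pt "-2.4 0 3.2 0" --pt "0 0 0 0"

```text
t: 9.4
tcp_pos: [0.4538, -0.1543, 0.1832]
tool_rot: [-0.0, 0.117, 0.993, 0.0]
contact_force: [-0.4, -0.6, -2.2]
finger_gap: 0.0284
```

```bash
python3 look.py 2
```

```text
9.4 [ 0.45379836 -0.15432062  0.1832435 ] 0.02837855836354084 [-0.43275239 -0.61476313 -2.19304446] [0.01180864 0.03228422 0.00385398] [-3.81925249e-04  1.16626482e-01  9.93175767e-01  1.14951346e-04]
[-20.8099349   -0.37636861  29.89100629]
```

View pics/l2.png

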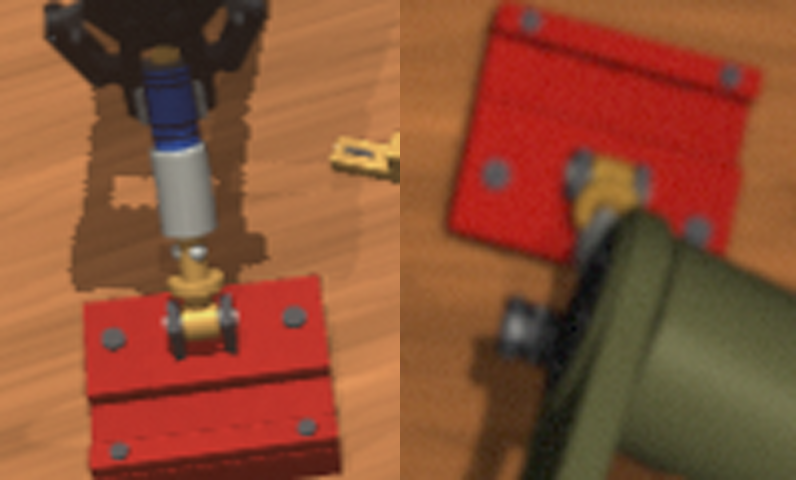

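Emit:
move_arm --pt "-1.2 0 1.6 0" --pt "-1.2 0 1.6 0" --pt "-1.2 0 1.6 0" --pt "-1.2 0 1.6 0" --pt "-1.2 0 1.6 0" --pt "0 0 0 0"

```text
t: 10.1
tcp_pos: [0.4596, -0.1557, 0.1754]
tool_rot: [-0.0, 0.117, 0.993, 0.0]
contact_force: [-0.4, -0.4, -2.8]
finger_gap: 0.0284
```

Emit:
move_arm --pt "-1.2 0 1.6 0" --pt "0 0 0 0" --pt "0 0 0 0"

```text
t: 10.4
tcp_pos: [0.4606, -0.156, 0.1743]
tool_rot: [-0.0, 0.117, 0.993, -0.0]
contact_force: [-5.7, -0.9, 2.7]
finger_gap: 0.0285
```

```bash
python3 look.py 3
```

```text
10.4 [ 0.46055703 -0.15603306  0.17432743] 0.028453709086396696 [-5.65602406 -0.85316118  2.72240395] [ 0.01363735  0.97018996 -0.10559524] [-2.41289264e-04  1.16625069e-01  9.93175982e-01 -6.80882940e-05]
[-13.75555917  -0.26916681  20.4982711 ]
```

View pics/l3.png

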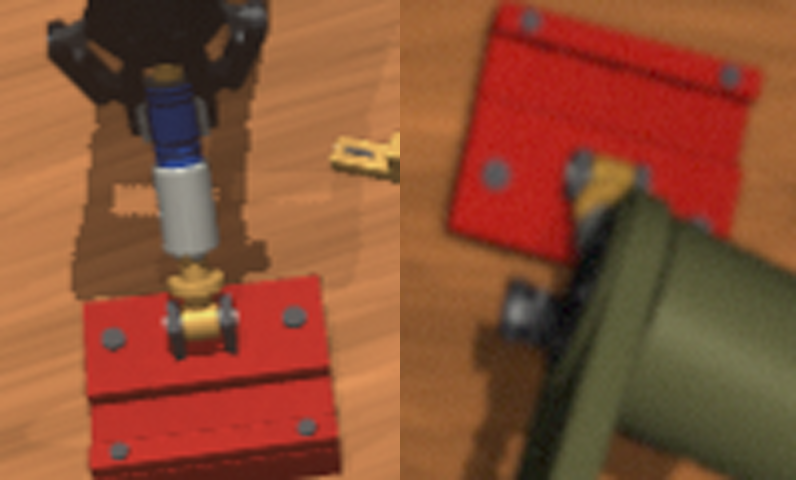

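Emit:
move_arm --pt "-1.2 0 1.6 0" --pt "-1.2 0 1.6 0" --pt "0 0 0 0"

```text
t: 10.8
tcp_pos: [0.4629, -0.1566, 0.1707]
tool_rot: [-0.0, 0.117, 0.993, -0.0]
contact_force: [-0.4, -0.9, -5.6]
finger_gap: 0.0285
```

Emit:
move_arm --pt "-1.2 0 1.6 0" --pt "-1.2 0 1.6 0" --pt "0 0 0 0"

```text
t: 11.1
tcp_pos: [0.4653, -0.1571, 0.1674]
tool_rot: [-0.0, 0.117, 0.993, 0.0]
contact_force: [-1.2, -2.0, -5.1]
finger_gap: 0.0289
```

```bash
python3 look.py 4
```

```text
11.1 [ 0.46531389 -0.15712147  0.16735021] 0.028871262957335355 [-1.19168179 -2.0416695  -5.11670158] [-0.30566073  0.51500109 -0.02939601] [-3.10700297e-04  1.16650779e-01  9.93172944e-01  5.46632060e-05]
[-8.92270293 -0.34697236 13.52326811]
```

View pics/l4.png

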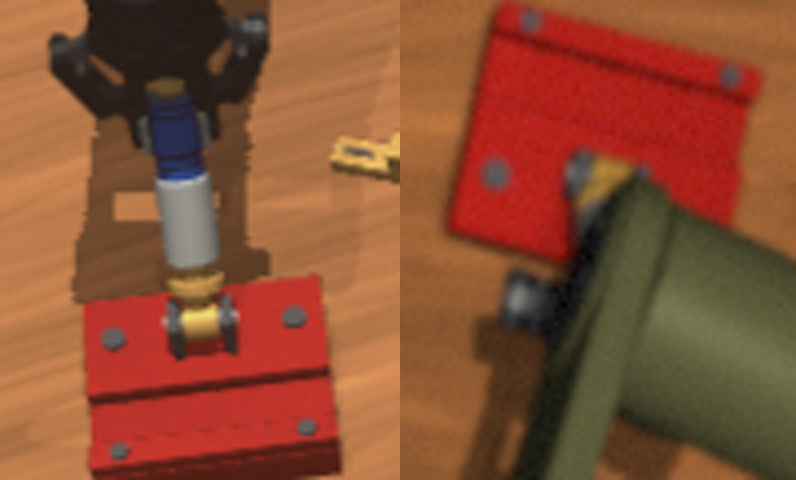

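Emit:
move_arm --pt "-1.2 0 1.6 0" --pt "-1.2 0 1.6 0" --pt "0 0 0 0"

```text
t: 11.5
tcp_pos: [0.4677, -0.1577, 0.164]
tool_rot: [-0.0, 0.117, 0.993, 0.0]
contact_force: [1.8, -2.2, -11.4]
finger_gap: 0.0287
```

Emit:
move_arm --pt "-1.2 0 1.6 0" --pt "-1.2 0 1.6 0" --pt "0 0 0 0"

```text
t: 11.8
tcp_pos: [0.47, -0.1581, 0.1613]
tool_rot: [-0.0, 0.117, 0.993, 0.0]
contact_force: [-5.4, -0.4, -2.5]
finger_gap: 0.0289
```

Emit:
move_arm --pt "-1.2 0 1.6 0" --pt "-0.6 0 0.8 0" --pt "0 0 0 0"

```text
t: 12.1
tcp_pos: [0.4717, -0.1585, 0.159]
tool_rot: [-0.0, 0.117, 0.993, 0.0]
contact_force: [-6.4, 0.6, -1.4]
finger_gap: 0.029
```

```bash
python3 look.py 5
```

```text
12.1 [ 0.47166805 -0.15849708  0.15904657] 0.02896991757685197 [-6.42623639  0.56960746 -1.39249325] [ 0.15278551  1.35791004 -0.01775203] [-3.48134797e-04  1.16593435e-01  9.93179656e-01  1.41074942e-04]
[-2.42768881 -0.47951143  5.23633983]
```

View pics/l5.png

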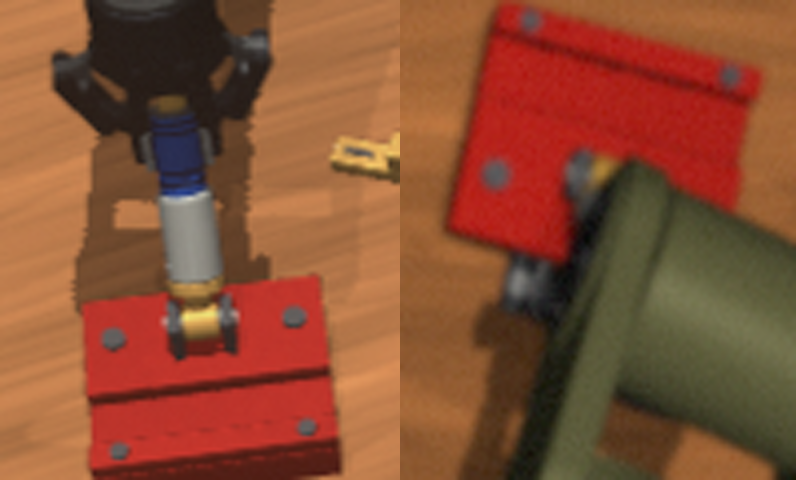

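Emit:
move_arm --pt "-0.2 0 1.8 0" --pt "-0.5 0 1.5 0" --pt "0 0 0 0"

```text
t: 12.5
tcp_pos: [0.473, -0.1589, 0.1564]
tool_rot: [0.001, 0.117, 0.993, -0.0]
contact_force: [-3.5, 1.4, 3.2]
finger_gap: 0.0292
```

Emit:
move_arm --pt "-1.0 0 1.3 0" --pt "0 0 0 0" --pt "0 0 0 0"

```text
t: 12.8
tcp_pos: [0.4732, -0.1589, 0.1559]
tool_rot: [-0.0, 0.117, 0.993, -0.0]
contact_force: [-18.0, 4.8, 19.1]
finger_gap: 0.0289
```

```bash
python3 look.py 6
```

```text
12.8 [ 0.47323198 -0.15892295  0.15593437] 0.028857732856846723 [-18.00308824   4.79659702  19.10770875] [ 0.70421173  2.775394   -0.03263041] [-2.77004567e-05  1.16559904e-01  9.93183662e-01 -4.48149608e-05]
[-0.73754264 -0.39735585  2.16563168]
```

View pics/l6.png

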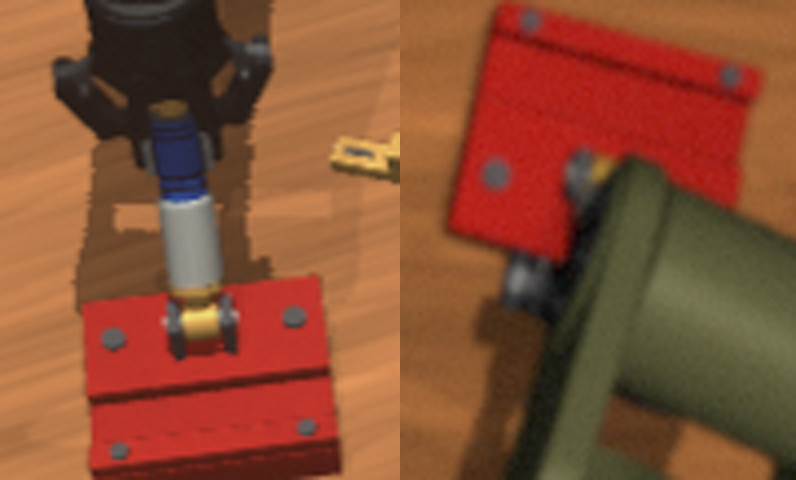

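Run:
```python
from h import *
from cell import *
import cv2
s=read_camera("scene");o=bot.get_obs();print(o['t'],o['tcp_pos'],o['contact_force'])
cv2.imwrite("pics/z.png",cv2.resize(s[170:245,200:275],None,fx=8,fy=8,interpolation=cv2.INTER_CUBIC))
fs=lambda p:np.round((np.array(project('scene',p))-[200,170]+.5)*8-.5,0)
xp=np.array([.973,-.231,0]);yp=np.array([.231,.973,0]);piv=np.array([.541,-.1752,.076])
for th in (.57,.63,.69):
    n=-xp*np.sin(th)+np.array([0,0,np.cos(th)]);e=xp*np.cos(th)+np.array([0,0,np.sin(th)])
    for d in (0,.004,.008): 
        P=piv+n*(.027+d); print(th,d,'centre',fs(P),'near',fs(P+.018*e),'sides',fs(P+.018*yp),fs(P-.018*yp),'step c',fs(P+n*.055),'step sides',fs(P+n*.055+.018*yp),fs(P+n*.055-.018*yp))
```

```text
12.95 [ 0.47322929 -0.15894846  0.15594114] [-17.47359857   5.36311666  18.74618393]
0.57 0 centre [315. 404.] near [315. 425.] sides [371. 397.] [259. 411.] step c [293. 245.] step sides [349. 239.] [236. 252.]
0.57 0.004 centre [314. 393.] near [313. 413.] sides [369. 386.] [258. 399.] step c [291. 234.] step sides [348. 227.] [234. 240.]
0.57 0.008 centre [312. 381.] near [312. 402.] sides [368. 374.] [256. 388.] step c [289. 222.] step sides [346. 215.] [233. 229.]
0.63 0 centre [315. 402.] near [315. 420.] sides [371. 395.] [260. 409.] step c [293. 241.] step sides [349. 234.] [236. 247.]
0.63 0.004 centre [314. 391.] near [313. 408.] sides [369. 384.] [258. 397.] step c [291. 229.] step sides [348. 222.] [235. 236.]
0.63 0.008 centre [312. 379.] near [311. 397.] sides [368. 372.] [256. 386.] step c [290. 217.] step sides [346. 210.] [233. 224.]
0.69 0 centre [315. 401.] near [314. 415.] sides [371. 394.] [260. 408.] step c [293. 237.] step sides [349. 230.] [237. 244.]
0.69 0.004 centre [314. 389.] near [313. 403.] sides [369. 382.] [258. 396.] step c [292. 225.] step sides [348. 218.] [235. 231.]
0.69 0.008 centre [312. 377.] near [311. 391.] sides [368. 370.] [256. 384.] step c [290. 213.] step sides [346. 206.] [234. 219.]
```

View pics/z.png

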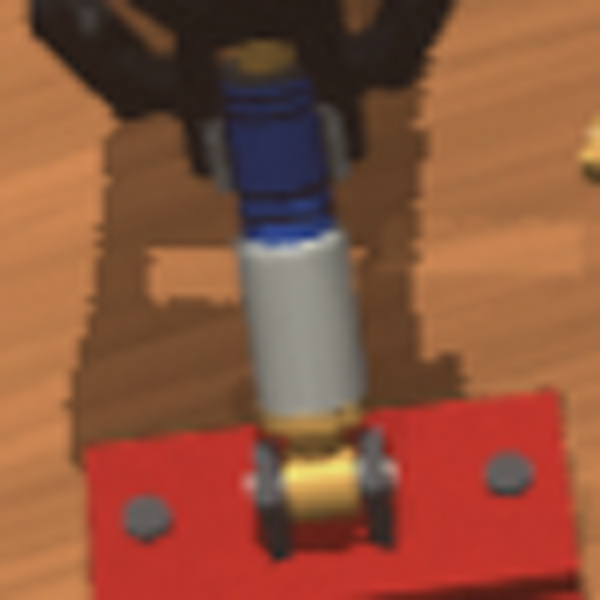

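Emit:
move_arm --pt "0 0 0.3 0" --pt "0 0 0 0" --pt "0 0 0 0" --pt "0 0 0 0" --pt "0 0 0 0" --pt "0 0 0 0"

```text
t: 13.55
tcp_pos: [0.4732, -0.159, 0.1559]
tool_rot: [0.0, 0.117, 0.993, -0.0]
contact_force: [-20.1, 5.4, 22.4]
finger_gap: 0.0288
```

Run:
```python
from h import *
from cell import *
import cv2
s=read_camera("scene");o=bot.get_obs();print(o['t'],o['tcp_pos'],o['contact_force'],o['wrist_torque'],o['finger_gap'],abs(o['dq']).max())
cv2.imwrite("pics/z2.png",cv2.resize(s[170:245,200:275],None,fx=8,fy=8,interpolation=cv2.INTER_CUBIC))
```

```text
13.6 [ 0.47325914 -0.15894281  0.15592625] [-18.98673458   5.21599316  21.25249745] [ 0.76869681  3.1039092  -0.0414775 ] 0.028563668377471593 0.0021638761535638013
```

View pics/z2.png

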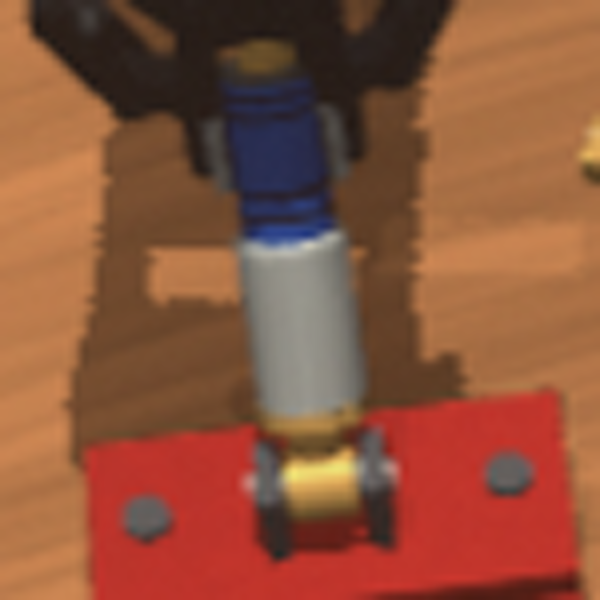

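The picture shows the socket mouth at about (313,415), sitting on the brass flange, and unchanged from the last view. The push is steady at about 30 N along the axis, so I'm handing in.

```bash
python3 -c "
from cell import bot
print(bot.job_done()); o=bot.get_obs(); print(o['t'],o['tcp_pos'],o['contact_force'],o['finger_gap'])"
```

```text
the job is handed in; nothing more can be done
None
the job is handed in; nothing more can be done
```

I gripped the blue coupler in the tray and leaned it about 0.6 rad in the grip by pushing its socket against the tray rim, because the moves cannot tilt the tool. I then lifted it, lined it up with the nipple (lean measured at 0.63 rad) and pushed it along the axis over the balls. I handed it in at about 13.6 s, still gripped and pushed.

**Last checks:**
- **Force:** the force jumped as the lip passed the balls, then rose to a hard stop. I held about 30 N along the axis, well above the 8.4 N valve spring. The sideways part was only a few N.
- **Position:** the pose and the gripper opening (28.6 mm) were steady. In the scene picture the mouth sits on the brass flange, within about 0–3 mm of the predicted home position, and the other view features fit home best.

**Less certain:**
- **Squareness and valve travel:** I inferred both from the hard stop and the picture and did not measure them. Before the push, the coupler's lean was about 0.04 rad less than the nipple's.
- **Distance to the flange:** dead reckoning from the arm's pose put the mouth 1.5–2 mm off the flange. That is within the measuring error, but it disagrees slightly with the picture.
- **Other tooling:** I saw nothing shift in the pictures, but I did not measure the other pieces again at the end.

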